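# Click in a filter and draw the capped cell into the photometer's beam

## Robot

A 6-joint arm with a two-finger parallel gripper is mounted at the origin on the work surface. World frame = base frame: x ahead of the robot, y to its left, z up, the work surface at z = 0. Lengths are in m, angles in rad, forces in N, time in s.
With the tool pointing down it reaches from about 0.375 to 0.975 m from the base axis. Payload 3.8 kg.
Tool frame: the origin (TCP) lies between the finger pads, 19 mm behind the fingertips; this is the grasp point; z points along the fingers, y is the line along which they close (so a half turn about z gives the same grasp; the last joint's range is limited). The gripper opens to 85 mm and grips with 20 to 120 N. Pads are 22 mm wide; open, the fingers measure 114 mm over their backs; the gripper's body (76 mm by 85 mm) begins 54 mm behind the grasp point. The pads swing forward as they close: fully open they stand 13 mm farther back than shut.
Start: joints at [1.28, 0.264, 1.604, -0, 1.274, -0.037], TCP at [0.169, 0.653, 0.25] pointing down, gripper open.
Joint ranges: [-2.63, 2.63], [-0.94, 2.18], [0.31, 2.57], [-1.31, 4.45], [0, 2.66], [-2.55, 2.55]. Speed limits (rad/s): [2.57, 2.57, 3.14, 3.14, 3.14, 3.14].

## Interface

Orientations are given as a rotation vector (axis times angle).
In Python, from workcell import bot, cams gives the robot as it stands.
- The arm moves only by the tool play_rows, never from a script. Its argument "rows" is a list of rows, each a list of 2 entries, a list of its own where there are three numbers: the shift along the tool's x, y, z scaled (see below), then the turn, a rotation vector about the tool's x, y, z scaled (see below). A call has 1 to 20 rows; each row is the pose to reach, as a shift and turn from the pose commanded when the call began, along the tool's axes at that moment; what a row does not reach only later rows make up. The controller multiplies each number of a shift by 250 mm and each number of a turn by 45 degrees. A row lasts 1/12 s, in which the tool goes at most 41.7 mm and 7.16 degrees, less where a joint would pass 70% of its speed; a pose out of reach is approached as far as the arm can. A call with a number of a shift or a turn outside -1 to 1 is refused whole. A call with a gripper value outside its range is refused whole. "claw" is the opening, from -1 (shut) to 1 (fully open), set as the call begins (left out, the last holds). The fingers move at their own pace and stop on an object; "newtons" is the grip in N (left out, the last holds). Time passes only in rows, so rows that repeat a pose let the fingers close. It gives the time, the measured TCP pose, the force, the opening and the grip force at its end, in the units of the state.
- bot.read_state(): the state, without advancing time (a new reading comes with each control period).
- cams.read_camera(name): name is "scene" or "top" or "wrist"; returns a dict with "image" (400x640x3 uint8, red, green, blue), "K" (3x3 intrinsics, pixels), "T" (4x4, takes a point from camera to world coordinates); the wrist camera has in their place "mount" (4x4, takes a point from camera to tool coordinates, whose origin is the TCP and whose axes are the flange's). Camera axes: x right, y down, z forward; pixel columns grow to the right and rows downward; lengths in m; the calibration is good to about 2 mm. A picture is of the moment at which its call begins: read the wrist's pose just before it. There is no depth.
- bot.finish_job(): hands the job in; it is judged then, once.
The state is a dict: "time": time; "q": joint angles; "joint_vel": joint speeds; "joint_torque": joint torques, N m; "tool_pos": TCP position; "tcp_rot": TCP orientation; "wrist_force": force on the tool from outside, world axes, zero at the start; "torque": the same for the moment, N m; "width": opening from 0.0 (shut) to 1.0 (fully open); "grip_force": force on a finger pad.
Only numpy, scipy, OpenCV 4.12 (cv2) and the standard library are available. Lean on these libraries where they do the work, as an engineer would, in place of code of your own. Each camera call takes 0.05 s, during which the arm holds its last target. There are 200 camera calls.

## Task

The photometer is standing on its blank. Turn the filter knob on its deck clockwise by one click, then draw the cell changer out by its pull knob until the cell with the cap clicks into place in the light beam. Finish still gripping the pull knob, holding the changer still in that notch while the reading is taken; touch none of the cells and leave everything else on the bench where it is.

Things in the scene. Friction and masses are not known exactly. Their poses are not given: they have to be found in the camera images.
- photometer: White bench photometer, fixed, 300 (x) by 360 mm (y). Origin under its centre, on the table; its front face, x = -150, looks to the robot; z up. Deck 100 mm high; rear housing, from x = +45 back, 150 high. Deck left: open well (139 by 50 mm, centre x = -68, y = +67) for the cell changer; deck right: filter knob at x = -70, y = -65. The pull rod leaves the front at y = +60, z = 75.
- filter_grip (a point): Grip point of the filter knob: on its vertical axis, 27 mm above the deck, 127 above the table. The knob is a black bar 12 mm thick (y of this point), 40 long (x), its top 37 above the deck, on a round skirt 44 mm across and 7 tall. The axes turn with the knob; at the start the bar lies along the photometer's x.
- filter_knob (a joint): Turn of the filter knob, rad: about 0 at the start, growing clockwise seen from above. Eight click positions 0.785 rad (45 degrees) apart: 0, 0.785, 1.571 ... A spring ball holds it in each (about 0.11 N m to leave one) and, once it is past half way and let go, pulls it into the next.
- pull_knob (a point): Black round knob on the end of the changer's pull rod: a cylinder 20 mm in diameter and 30 mm long, lying along the photometer's x; this point is its centre, 75 mm above the table. Its centre stands 45 mm before the front face when the changer is home; the rod behind it is 8 mm thick. It moves with the changer; axes as the photometer's.
- changer: Aluminium cell changer, slides level along the photometer's x; axes as the photometer's; its origin lies in line (x) with its front cell, at the beam when home (start). Drawn out along -x (to the robot), a spring ball drops into notches at 0, 18, 36, 54 mm, one per cell. About 10 N to leave a notch, 1 to 2 N between; the ball pulls it in from 3 mm off if let loose. Stops at -2 and 56.5 mm.
- beam (a point): Where the light beam crosses the well (along the photometer's y): x = -70, y = +60 mm, 66 mm above the table; axes as the photometer's. Marked by a short black line on the deck at either side of the well. The blank stands here at the start.
- capped_cell: The sample, the only capped cell: round white cap, 15 mm across, 57.5 mm tall with it. At the start in the second, third or fourth pocket from the front: 18, 36 or 54 mm behind the beam. Glass, 12.5 mm square, 45 mm tall without cap; origin under its centre, z up. Stands loose in the changer.
- blank_cell: The blank: open-topped glass cell in the changer's front pocket. Glass, 12.5 mm square, 45 mm tall without cap; origin under its centre, z up. Stands loose in the changer.
- open_cell_a: Open-topped glass cell in another pocket. Glass, 12.5 mm square, 45 mm tall without cap; origin under its centre, z up. Stands loose in the changer.
- open_cell_b: Open-topped glass cell in another pocket. Glass, 12.5 mm square, 45 mm tall without cap; origin under its centre, z up. Stands loose in the changer.
- sample_jar: Bystander: amber glass jar with a white cap, 38 mm across, 46 mm tall, on the table before the photometer, to the right of the pull rod. Origin at the centre of its underside.
- fitting_wrench: Bystander: steel wrench, 120 mm long, lying on the table before the photometer, to the left of the pull rod.
- vial_rack: Bystander: grey rack of small vials, 55 by 100 mm, 39 mm tall, on the table before the photometer's right half.
- cuvette_box: Bystander: clear box with a grey lid, 87 by 57 mm, 30 mm tall, on the photometer's deck, left of the well.
- wash_bottle: Bystander: white wash bottle with a bent spout, 66 mm across, 195 mm tall, on the table to the left.
- solvent_bottle: Bystander: amber bottle, 86 mm across, 165 mm tall, on the table to the right.
- beaker: Bystander: glass beaker, 68 mm across, 90 mm tall, on the table to the right, nearer the robot.

How it is judged:
On the way, in this order (a step that is already met when the one before it is completed fails the run):
1. the filter knob is one click on, with the changer still at home (value of joint filter_knob between 0.6554 and 0.9154 rad and x of changer in the frame of beam between -0.003 and 0.003 m), for 0.2 s.
2. the changer is gripped by its pull knob in the notch that has the capped cell in the beam (x of capped_cell in the frame of beam between -0.003 and 0.003 m and (x of changer in the frame of beam between -0.02 and -0.016 m or x of changer in the frame of beam between -0.038 and -0.034 m or x of changer in the frame of beam between -0.056 and -0.052 m) and contact force between the fingers and changer above 3 N and distance between the grasp point and pull_knob below 0.03 m), for 0.2 s.
At the end, for the whole second after the job is handed in: The filter knob rests one click on (0.785 rad, within 0.13); the changer is at rest within 2 mm of a notch and the capped cell within 3 mm of the beam along the slide and upright; the fingers still grip the pull knob (more than 3 N, the tool point within 30 mm of its centre) (all of step 2 and value of joint filter_knob between 0.6554 and 0.9154 rad and linear speed of changer below 0.003 m/s and velocity of joint filter_knob between -0.05 and 0.05 rad/s and angle between capped_cell's own z axis and vertical below 0.1 rad); the arm keeps its last pose, push and grip.
It fails at once if a cell is touched by the robot (contact force between any of the fingers, the arm and blank_cell above 0.5 N or contact force between any of the fingers, the arm and capped_cell above 0.5 N or contact force between any of the fingers, the arm and open_cell_a above 0.5 N or contact force between any of the fingers, the arm and open_cell_b above 0.5 N).
It fails at once if a bystander is pushed by more than 30 mm or tipped over (distance of any of sample_jar, fitting_wrench, vial_rack, cuvette_box, wash_bottle, solvent_bottle, beaker from where it was at the start of the episode above 0.03 m or angle between any of sample_jar, fitting_wrench, vial_rack, cuvette_box, wash_bottle, solvent_bottle, beaker's own z axis and vertical above 0.5 rad).
It also fails if it takes over 51 s, if anything falls off the work surface, if the arm or the gripper's body presses on something with over 40 N, if the wrist force passes 120 N, or if a joint passes its speed limit or range.

## Working session

There is one attempt and no reset: what is moved stays moved. The work goes in short steps, Python scripts to look and compute and a tool call to move; the robot and the scene stay as the last step left them, time stands still between calls to the robot, and variables do not carry over. Pictures are saved under pics/ and viewed, at most 10 in all, crops included, and the job is handed in when it is done.

Besides the shell and the picture viewer there is one more tool, called after "Request:" by a JSON object that holds its "fn" and its "kwargs". play_rows: Moves the arm, as the interface text tells. Its arguments: {"type":"object","properties":{"rows":{"type":"array","items":{"type":"array"}},"claw":{"type":"number"},"newtons":{"type":"number"}},"required":["rows"]}

```bash
mkdir -p pics; ls
python3 - <<'E'
from workcell import bot,cams
import cv2,numpy as np
np.set_printoptions(precision=4,suppress=True)
s=bot.read_state();print(s)
for n in ["scene","top","wrist"]:
    c=cams.read_camera(n);cv2.imwrite(f"pics/{n}0.png",c["image"][...,::-1]);print(n,c["K"],c.get("T",c.get("mount")))
E
```

```text
pics
{'time': 0.0, 'q': array([ 1.2801,  0.2648,  1.6054, -0.    ,  1.2737, -0.0369]), 'joint_vel': array([ 0.0009,  0.002 ,  0.0002, -0.0002,  0.0003,  0.0007]), 'joint_torque': array([ -0.    , -51.5115, -36.7315,  -0.    ,   0.0132,  -0.    ]), 'tool_pos': array([0.1693, 0.6527, 0.2487]), 'tcp_rot': array([-0.3976, -3.116 ,  0.0034]), 'wrist_force': array([ 0.3476,  0.342 , -0.1952]), 'torque': array([ 0.0325, -0.0349, -0.0149]), 'grip_force': 0.0, 'width': 1.001168491940015}
scene [[388.3055   0.     324.4801]
 [  0.     388.3055 204.03  ]
 [  0.       0.       1.    ]] [[-0.8304  0.3949 -0.3932  0.994 ]
 [ 0.5571  0.6041 -0.5699  0.6404]
 [ 0.0125 -0.6922 -0.7216  0.9197]
 [ 0.      0.      0.      1.    ]]
top [[368.9818   0.     315.0523]
 [  0.     368.9818 198.9082]
 [  0.       0.       1.    ]] [[-0.0262 -0.9895  0.142   0.3903]
 [-0.9996  0.0249 -0.0109  0.0094]
 [ 0.0072 -0.1422 -0.9898  1.169 ]
 [ 0.      0.      0.      1.    ]]
wrist [[338.0529   0.     316.3651]
 [  0.     338.0529 197.863 ]
 [  0.       0.       1.    ]] [[ 0.0004 -0.9542 -0.2992  0.0768]
 [ 1.      0.0003  0.0003 -0.0003]
 [-0.0002 -0.2992  0.9542 -0.124 ]
 [ 0.      0.      0.      1.    ]]
```

View pics/top0.png

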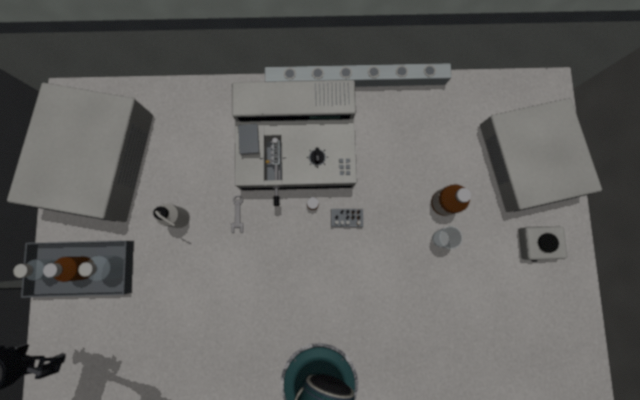

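View pics/scene0.png

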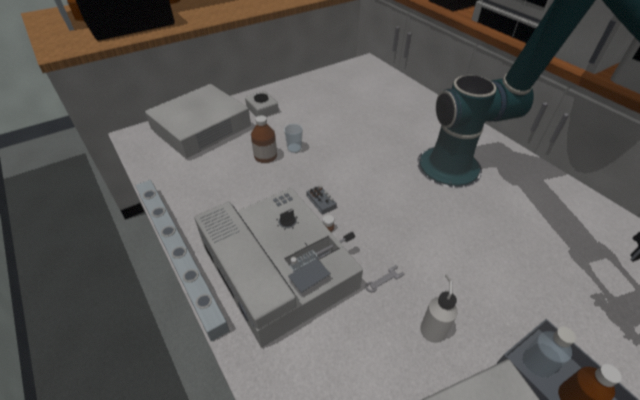

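The top view shows the photometer about square to the world, with the filter knob near (317,157), the pull knob near (277,201) and the jar at (312,204). The scene view agrees. I'll do a coarse fix first, then look with the wrist camera.

```bash
cat > h.py <<'E'
import numpy as np,cv2
from workcell import bot,cams
from scipy.spatial.transform import Rotation as R
np.set_printoptions(precision=4,suppress=True)
def pose():
    s=bot.read_state();T=np.eye(4);T[:3,:3]=R.from_rotvec(s["tcp_rot"]).as_matrix();T[:3,3]=s["tool_pos"];return T
def grab(n,save=None):
    P=pose();c=cams.read_camera(n)
    T=c["T"] if "T" in c else P@c["mount"]
    if save: cv2.imwrite(f"pics/{save}.png",c["image"][...,::-1])
    return c["image"],c["K"],T
def plane(uv,z,K,T):
    d=T[:3,:3]@np.linalg.inv(K)@np.array([*uv,1.]);o=T[:3,3];return o+d*(z-o[2])/d[2]
def blobs(img,box,thr,amin=5):
    u0,v0,u1,v1=box;m=(img[v0:v1,u0:u1].max(2)<thr).astype(np.uint8)
    n,l,st,c=cv2.connectedComponentsWithStats(m)
    return [(c[i]+[u0,v0],st[i]+[u0,v0,0,0,0]) for i in range(1,n) if st[i,4]>=amin]
def move(p,rot=None):  # tool-frame scaled shift & turn to world p
    T=pose();print("shift",T[:3,:3].T@(np.array(p)-T[:3,3])/.25)
    if rot is not None: print("turn",R.from_matrix(T[:3,:3].T@rot).as_rotvec()/(np.pi/4))
E
python3 - <<'E'
from h import *
i,K,T=grab("top")
for b in [(268,190,290,212),(300,145,335,170)]:
    for c,s in blobs(i,b,45): print(c,s,plane(c,.08,K,T),plane(c,.127,K,T))
for uv in [(237,187),(355,187)]: print(plane(uv,.1,K,T))
print(plane((312,204),.046,K,T),"jar",plane((345,218),.039,K,T),"rack",pose())
E
```

```text
[276.0444 200.4222] [274 196   5  10  45] [0.5448 0.1136 0.08  ] [0.5381 0.1091 0.127 ]
[316.7778 156.5238] [311 149  13  15 126] [ 0.6761 -0.0112  0.08  ] [ 0.6638 -0.0103  0.127 ]
[0.5847 0.2258 0.1   ]
[ 0.576  -0.1208  0.1   ]
[0.5358 0.0068 0.046 ] jar [ 0.4908 -0.0935  0.039 ] rack [[-0.968   0.2511 -0.0004  0.1693]
 [ 0.2511  0.968  -0.0014  0.6529]
 [ 0.0001 -0.0015 -1.      0.2491]
 [ 0.      0.      0.      1.    ]]
```

Run:
```python
from h import *
Rt=R.from_euler('z',-.025).as_matrix()@np.diag([-1.,1,-1]); move((.60,.05,.32),Rt)
```

```text
shift [-2.273  -1.9024 -0.2809]
turn [-0.0019 -0.0003 -0.2913]
```

Request:
{"fn": "play_rows", "kwargs": {"rows": [[[-0.76, -0.63, -0.28], [0, 0, 0]], [[-0.76, -0.63, -0.28], [0, 0, 0]], [[-0.76, -0.63, -0.28], [0, 0, 0]], [[-0.76, -0.63, -0.28], [0, 0, 0]], [[-0.76, -0.63, -0.28], [0, 0, 0]], [[-0.76, -0.63, -0.28], [0, 0, 0]], [[-0.76, -0.63, -0.28], [0, 0, 0]]], "claw": 1}}

```text
time: 0.78
tool_pos: [0.3173, 0.4496, 0.3226]
tcp_rot: [0.403, 3.111, 0.002]
wrist_force: [0.6, -0.1, 0.7]
width: 1.001
grip_force: 0.0
```

Request:
{"fn": "play_rows", "kwargs": {"rows": [[[-0.76, -0.63, 0], [0, 0, 0]], [[-0.76, -0.63, 0], [0, 0, 0]], [[-0.76, -0.63, 0], [0, 0, 0]], [[-0.76, -0.63, 0], [0, 0, 0]], [[-0.76, -0.63, 0], [0, 0, 0]], [[-0.76, -0.63, 0], [0, 0, 0]], [[-0.76, -0.63, 0], [0, 0, 0]]]}}

```text
time: 1.37
tool_pos: [0.4614, 0.2482, 0.3197]
tcp_rot: [0.406, 3.113, -0.004]
wrist_force: [-0.6, 0.2, -0.6]
width: 1.003
grip_force: 0.0
```

Request:
{"fn": "play_rows", "kwargs": {"rows": [[[-0.76, -0.63, 0], [0, 0, -0.29]], [[-0.76, -0.63, 0], [0, 0, -0.29]], [[-0.76, -0.63, 0], [0, 0, -0.29]], [[-0.76, -0.63, 0], [0, 0, -0.29]], [[-0.76, -0.63, 0], [0, 0, -0.29]], [[-0.76, -0.63, 0], [0, 0, -0.29]], [[-0.76, -0.63, 0], [0, 0, -0.29]], [[-0.76, -0.63, 0], [0, 0, -0.29]]]}}

```text
time: 2.03
tool_pos: [0.6034, 0.0516, 0.319]
tcp_rot: [-0.046, -3.14, -0.0]
wrist_force: [0.2, 0.9, 0.1]
width: 0.995
grip_force: 0.0
```

Run:
```python
from h import *
i,K,T=grab("wrist","w1");np.savez("w1.npz",i=i,K=K,T=T);print(pose(),bot.read_state()["time"])
```

```text
[[-0.9996  0.0277 -0.0017  0.6026]
 [ 0.0277  0.9996  0.0008  0.053 ]
 [ 0.0018  0.0008 -1.      0.3191]
 [ 0.      0.      0.      1.    ]] 2.0833
```

View pics/w1.png

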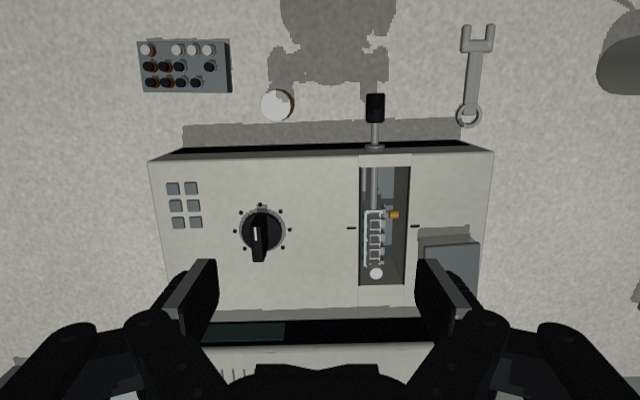

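The wrist view is right side up with the robot at the top. The filter knob is at (261,232), the pull knob at (375,107), the beam marks at (351,228) and (415,226), and the white cap at (376,273). I'll enlarge the well and knob to confirm the pocket.

Run:
```python
from h import *
d=np.load("w1.npz");i,K,T=d["i"],d["K"],d["T"]
cv2.imwrite("pics/w1c.png",cv2.resize(i[80:300,225:425,::-1],None,fx=2.7,fy=2.7,interpolation=cv2.INTER_CUBIC))
for nm,uv,z in [("fl",(494,152),.1),("fr",(150,160),.1),("beamR",(351,228),.1),("beamL",(415,226),.1),("knobskirt",(261,231),.107),("cap",(376,273),.095),("jar",(277,105),.046)]: print(nm,plane(uv,z,K,T))
for b in [(360,88,390,130),(235,205,290,270)]:
    for c,s in blobs(i,b,50,30): print(c,s,plane(c,.08,K,T),plane(c,.12,K,T))
```

```text
fl [0.59   0.2332 0.1   ]
fr [ 0.588 -0.119  0.1  ]
beamR [0.6693 0.0875 0.1   ]
beamL [0.669  0.1573 0.1   ]
knobskirt [ 0.6671 -0.0098  0.107 ]
cap [0.7285 0.117  0.095 ]
jar [0.539  0.0088 0.046 ]
[374.6679 107.6869] [366  93  19  30 527] [0.5436 0.1139 0.08  ] [0.5418 0.1072 0.12  ]
[261.1712 233.5226] [ 242  212   40   50 1326] [ 0.6815 -0.015   0.08  ] [ 0.6644 -0.0074  0.12  ]
```

View pics/w1c.png

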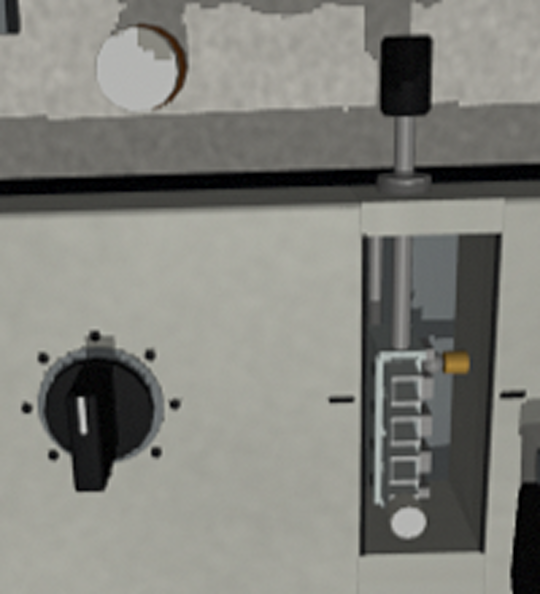

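The crop shows three open cells in front and the cap in the fourth pocket, so the draw is 54 mm. The filter knob's dot ring is centred near (262.4,230).

Run:
```python
from h import *
d=np.load("w1.npz");i,K,T=d["i"],d["K"],d["T"]
print(plane((262.4,230),.1,K,T),plane((375.3,108),.076,K,T),bot.read_state()["q"])
# front deck edge slope: strongest bright->dark transition per column
g=cv2.GaussianBlur(cv2.cvtColor(i,cv2.COLOR_RGB2GRAY),(3,3),0).astype(float)
pts=[]
for u in list(range(170,350,5))+list(range(410,480,5)):
    v=135+np.argmax(np.diff(g[135:185,u])); pts.append(plane((u,v+.5),.1,K,T)[:2])
pts=np.array(pts);k=cv2.fitLine(pts.astype(np.float32),cv2.DIST_HUBER,0,.01,.01).ravel();print(k, np.arctan2(k[0],k[1]))
move((.668,-.0098,.130),R.from_euler('z',-.012).as_matrix()@np.diag([-1.,1,-1]))
```

```text
[ 0.6688 -0.0095  0.1   ] [0.5442 0.1152 0.076 ] [ 0.046   0.0981  1.6715  0.0009  1.3737 -1.4972]
[ 0.     -1.      0.5892  0.0171] 3.1415534
shift [-0.2699 -0.2444  0.7559]
turn [ 0.001  -0.0022 -0.02  ]
```

Request:
{"fn": "play_rows", "kwargs": {"rows": [[[-0.268, -0.245, 0.2], [0, 0, -0.026]], [[-0.268, -0.245, 0.2], [0, 0, -0.026]], [[-0.268, -0.245, 0.2], [0, 0, -0.026]], [[-0.268, -0.245, 0.35], [0, 0, -0.026]], [[-0.268, -0.245, 0.5], [0, 0, -0.026]], [[-0.268, -0.245, 0.6], [0, 0, -0.026]], [[-0.268, -0.245, 0.7], [0, 0, -0.026]], [[-0.268, -0.245, 0.756], [0, 0, -0.026]], [[-0.268, -0.245, 0.756], [0, 0, -0.026]], [[-0.268, -0.245, 0.756], [0, 0, -0.026]]], "claw": 0.2, "newtons": 40}}

```text
time: 2.92
tool_pos: [0.6673, -0.0086, 0.1307]
tcp_rot: [-0.006, -3.14, -0.0]
wrist_force: [-0.1, 0.5, 0.3]
width: 0.601
grip_force: 0.0
```

Run:
```python
from h import *
grab("wrist","w2");print(pose())
```

```text
[[-1.      0.0044  0.0018  0.6687]
 [ 0.0044  1.      0.0001 -0.009 ]
 [-0.0018  0.0001 -1.      0.1325]
 [ 0.      0.      0.      1.    ]]
```

View pics/w2.png

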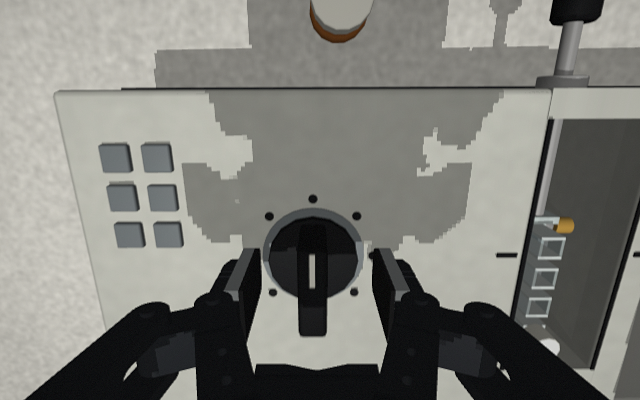

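The knob bar, near (313,280), sits centred between the two pads. Next I close on it and turn 45°.

Request:
{"fn": "play_rows", "kwargs": {"rows": [[[0, 0, 0], [0, 0, 0]], [[0, 0, 0], [0, 0, 0]], [[0, 0, 0], [0, 0, 0]], [[0, 0, 0], [0, 0, 0]], [[0, 0, 0], [0, 0, 0]], [[0, 0, 0], [0, 0, 0]]], "claw": -1, "newtons": 40}}

```text
time: 3.47
tool_pos: [0.6691, -0.0103, 0.1331]
tcp_rot: [0.009, 3.139, -0.0]
wrist_force: [-0.7, -0.1, 5.5]
width: 0.133
grip_force: 41.8
```

Request:
{"fn": "play_rows", "kwargs": {"rows": [[[0, 0, 0], [0, 0, 0.12]], [[0, 0, 0], [0, 0, 0.24]], [[0, 0, 0], [0, 0, 0.36]], [[0, 0, 0], [0, 0, 0.48]], [[0, 0, 0], [0, 0, 0.6]], [[0, 0, 0], [0, 0, 0.72]], [[0, 0, 0], [0, 0, 0.84]], [[0, 0, 0], [0, 0, 0.96]], [[0, 0, 0], [0, 0, 1.0]], [[0, 0, 0], [0, 0, 1.0]], [[0, 0, 0], [0, 0, 1.0]], [[0, 0, 0], [0, 0, 1.0]]]}}

```text
time: 4.47
tool_pos: [0.6691, -0.0102, 0.1331]
tcp_rot: [1.21, 2.896, 0.002]
wrist_force: [-1.2, 1.0, 5.2]
width: 0.133
grip_force: 41.8
```

Request:
{"fn": "play_rows", "kwargs": {"rows": [[[0, 0, 0], [0, 0, 0]], [[0, 0, 0], [0, 0, 0]], [[0, 0, 0], [0, 0, 0]], [[0, 0, 0], [0, 0, 0]], [[0, 0, 0], [0, 0, 0]]], "claw": 0.2}}

```text
time: 4.88
tool_pos: [0.6677, -0.0101, 0.1305]
tcp_rot: [-1.21, -2.898, 0.0]
wrist_force: [-0.0, 0.5, 0.1]
width: 0.599
grip_force: 0.0
```

Run:
```python
from h import *
grab("wrist","w3");print(pose())
```

```text
[[-0.7031  0.7111 -0.0007  0.6677]
 [ 0.7111  0.7031  0.0001 -0.0101]
 [ 0.0005 -0.0005 -1.      0.1306]
 [ 0.      0.      0.      1.    ]]
```

View pics/w3.png

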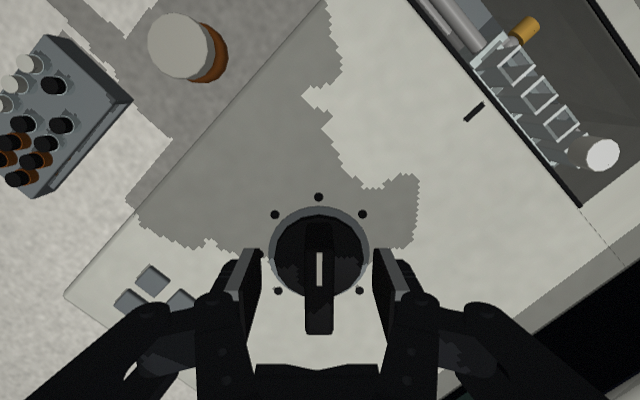

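The bar turned with the tool: in this view the deck is rotated 45° and the bar is still between the pads. The changer has not moved. Next is the pull knob.

Request:
{"fn": "play_rows", "kwargs": {"rows": [[[0, 0, -0.16], [0, 0, 0]], [[0, 0, -0.32], [0, 0, 0]], [[0.05, 0, -0.4], [0, 0, -0.1]], [[0.2, 0, -0.4], [0, 0, -0.25]], [[0.35, 0, -0.4], [0, 0, -0.4]], [[0.5, 0, -0.4], [0, 0, -0.55]], [[0.65, 0, -0.4], [0, 0, -0.7]], [[0.704, 0.002, -0.4], [0, 0, -0.85]], [[0.704, 0.002, -0.4], [0, 0, -1.0]], [[0.704, 0.002, -0.4], [0, 0, -1.0]], [[0.704, 0.002, -0.4], [0, 0, -1.0]], [[0.704, 0.002, -0.4], [0, 0, -1.0]]]}}

```text
time: 5.93
tool_pos: [0.5449, 0.1151, 0.231]
tcp_rot: [0.014, 3.141, -0.0]
wrist_force: [-0.0, -0.9, 1.4]
width: 0.596
grip_force: 0.0
```

Run:
```python
from h import *
print(pose());i,K,T=grab("wrist","w4")
for c,s in blobs(i,(200,60,440,330),50,60): print(c,s,plane(c,.085,K,T))
move((.5442,.1153,.076),R.from_euler('z',-.007).as_matrix()@np.diag([-1.,1,-1]))
```

```text
[[-1.      0.0089  0.0002  0.5449]
 [ 0.0089  1.     -0.0001  0.1151]
 [-0.0002 -0.0001 -1.      0.231 ]
 [ 0.      0.      0.      1.    ]]
[315.918  184.7466] [305 166  23  38 817] [0.5414 0.1147 0.085 ]
[255.1923 218.9742] [ 200  211  113   17 1820] [0.5712 0.0626 0.085 ]
[374.2033 218.087 ] [ 321  210  113   17 1771] [0.5712 0.1641 0.085 ]
[231.9572 298.7446] [ 200  249   61   81 3011] [0.6497 0.0362 0.085 ]
[402.6425 299.5006] [ 372  249   68   81 3222] [0.6519 0.1939 0.085 ]
[295.6909 293.3091] [294 260   5  70 165] [0.6444 0.0952 0.085 ]
[353.9865 295.2838] [352 260   5  70 148] [0.647  0.1488 0.085 ]
shift [0.0033 0.0012 0.6198]
turn [-0.0001  0.0001 -0.0021]
```

View pics/w4.png

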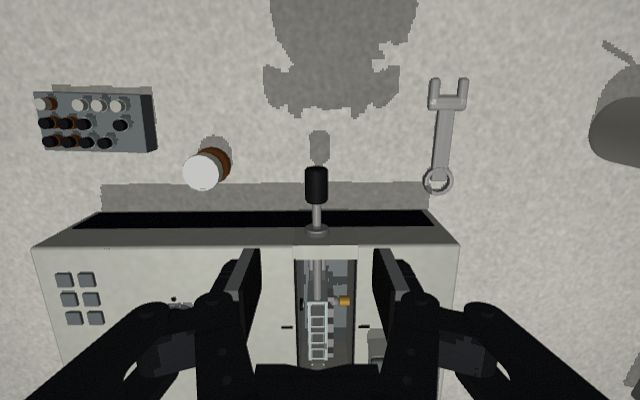

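The pull knob, at (316,185), is centred between the open fingers. I descend straight and grip it.

Request:
{"fn": "play_rows", "kwargs": {"rows": [[[0.004, 0.001, 0.12], [0, 0, 0]], [[0.004, 0.001, 0.24], [0, 0, 0]], [[0.004, 0.001, 0.36], [0, 0, 0]], [[0.004, 0.001, 0.48], [0, 0, 0]], [[0.004, 0.001, 0.58], [0, 0, 0]], [[0.004, 0.001, 0.62], [0, 0, 0]], [[0.004, 0.001, 0.62], [0, 0, 0]], [[0.004, 0.001, 0.62], [0, 0, 0]]]}}

```text
time: 6.65
tool_pos: [0.5439, 0.1153, 0.076]
tcp_rot: [-0.011, -3.141, 0.0]
wrist_force: [1.0, -0.5, 0.4]
width: 0.599
grip_force: 0.0
```

Request:
{"fn": "play_rows", "kwargs": {"rows": [[[0, 0, 0], [0, 0, 0]], [[0, 0, 0], [0, 0, 0]], [[0, 0, 0], [0, 0, 0]], [[0, 0, 0], [0, 0, 0]], [[0, 0, 0], [0, 0, 0]], [[0, 0, 0], [0, 0, 0]]], "claw": -1, "newtons": 60}}

```text
time: 7.15
tool_pos: [0.5454, 0.1149, 0.0784]
tcp_rot: [0.008, 3.137, -0.002]
wrist_force: [-0.2, -6.2, 6.2]
width: 0.21
grip_force: 58.8
```

Run:
```python
from h import *
print(bot.read_state());print(np.mean([pose() for _ in range(3)],0))
```

```text
{'time': 7.15, 'q': array([ 0.1641,  0.21  ,  2.0138, -0.0023,  0.9139, -1.4004]), 'joint_vel': array([ 0.    , -0.0016,  0.0014, -0.0007,  0.0006,  0.0003]), 'joint_torque': array([  2.7637, -38.9055, -28.4655,   1.4306,  -0.4403,   0.0871]), 'tool_pos': array([0.5454, 0.1149, 0.0784]), 'tcp_rot': array([ 0.0078,  3.1375, -0.0018]), 'wrist_force': array([-0.2292, -6.2246,  6.184 ]), 'torque': array([-0.8896,  0.0685,  0.0404]), 'grip_force': 58.818298280239105, 'width': 0.2101229406311703}
[[-1.      0.005   0.0041  0.5454]
 [ 0.005   1.     -0.0012  0.1149]
 [-0.0041 -0.0012 -1.      0.0784]
 [ 0.      0.      0.      1.    ]]
```

Request:
{"fn": "play_rows", "kwargs": {"rows": [[[0.012, 0, 0], [0, 0, 0]], [[0.024, 0, 0], [0, 0, 0]], [[0.036, 0, 0], [0, 0, 0]], [[0.048, 0, 0], [0, 0, 0]], [[0.06, 0, 0], [0, 0, 0]], [[0.072, 0, 0], [0, 0, 0]], [[0.084, 0, 0], [0, 0, 0]], [[0.096, 0, 0], [0, 0, 0]], [[0.108, 0, 0], [0, 0, 0]], [[0.12, 0, 0], [0, 0, 0]], [[0.132, 0, 0], [0, 0, 0]], [[0.144, 0, 0], [0, 0, 0]], [[0.156, 0, 0], [0, 0, 0]], [[0.168, 0, 0], [0, 0, 0]], [[0.18, 0, 0], [0, 0, 0]], [[0.192, 0, 0], [0, 0, 0]], [[0.204, 0, 0], [0, 0, 0]], [[0.216, 0, 0], [0, 0, 0]], [[0.216, 0, 0], [0, 0, 0]], [[0.216, 0, 0], [0, 0, 0]]]}}

```text
time: 8.82
tool_pos: [0.4914, 0.115, 0.0784]
tcp_rot: [0.007, 3.137, -0.003]
wrist_force: [-1.1, -7.5, 7.7]
width: 0.213
grip_force: 60.1
```

Run:
```python
from h import *
s=bot.read_state();print(s["wrist_force"],s["grip_force"],pose())
i,K,T=grab("scene");cv2.imwrite("pics/s5.png",cv2.resize(i[180:300,250:410,::-1],None,fx=4,fy=4,interpolation=cv2.INTER_CUBIC))
i,K,T=grab("wrist","w5");np.savez("w5.npz",i=i,K=K,T=T)
```

```text
[-1.0726 -7.47    7.6674] 60.14191210269928 [[-1.      0.0047  0.0042  0.4914]
 [ 0.0047  1.     -0.0017  0.115 ]
 [-0.0042 -0.0016 -1.      0.0784]
 [ 0.      0.      0.      1.    ]]
```

View pics/w5.png

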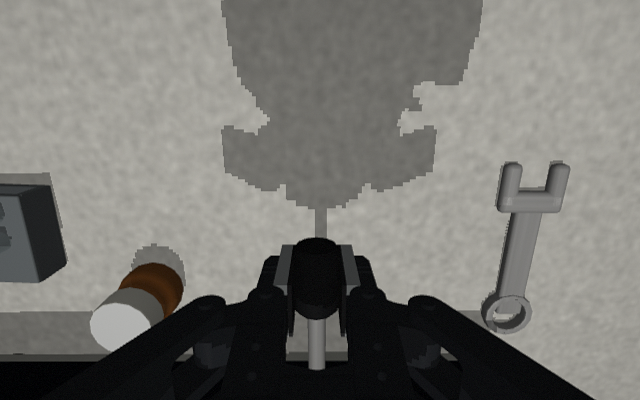

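View pics/s5.png

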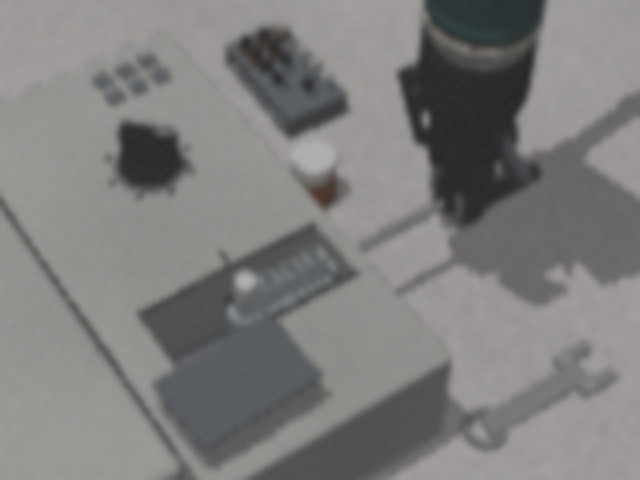

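The scene crop shows the cap, at (245,282), level with the beam mark at (223,256), and the knob is still between the pads. One numeric check of the cap against the beam follows.

Run:
```python
from h import *
i,K,T=grab("scene");a=i[235:262,300:322].astype(int)
m=(a.min(2)>165).astype(np.uint8);n,l,st,c=cv2.connectedComponentsWithStats(m)
for k in range(1,n):
    if st[k,4]>4:
        p=c[k]+[300,235];print(p,st[k],plane(p,.098,K,T),plane(p,.104,K,T))
print(plane((223/4+250-.4,256/4+180-.4),.1,K,T))
i0=cv2.imread("pics/scene0.png")[...,::-1]
a=i0[240:275,280:312].astype(int);m=(a.min(2)>165).astype(np.uint8);n,l,st,c=cv2.connectedComponentsWithStats(m)
for k in range(1,n):
    if st[k,4]>4:
        p=c[k]+[280,240];print("before",p,st[k],plane(p,.098,K,T),plane(p,.104,K,T))
```

```text
[311.  249.5] [10 14  3  2  6] [0.6685 0.1098 0.098 ] [0.6709 0.1137 0.104 ]
[0.6714 0.0864 0.1   ]
```

The cap is within about 2 mm of the beam along the slide. The tool moved exactly 54 mm with about 1 N left in the pull direction, so the changer is in its notch. I'm handing in.

```bash
python3 -c "
from workcell import bot
print(bot.finish_job())"
```

```text
the job is handed in; nothing more can be done
None
```

The job is handed in, verdict not shown: the filter knob is one click clockwise, the changer is drawn 54 mm so the capped cell (fourth pocket) measures within about 2 mm of the beam, and the pull knob is still gripped at about 60 N.

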